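# Lay out the minor-surgery cassette in order of use

### The job

Finish laying out the minor-surgery set in the instrument cassette in order of use. The marker pen and the needle holder already lie in the two end places and stay there: lay the syringe in the place beside the marker, the forceps in the place beside the needle holder, and the scissors in the middle place between those two with their finger rings over the front ledge like the needle holder's, each tool lying flat in its notches of both rails. Stand the vial upright in the pocket right behind the syringe, never tipping it over, let go of everything, and leave the tub, the tape roll and the swabs where they are.

Things in the scene. Friction and masses are not known exactly. Their poses are not given: they have to be found in the camera images.
- cassette: steel tray 228x276 mm, fixed. Origin on table under middle place; front is -x, y left. Two grey 8 mm rails along y at x=-30, +36; notches 38 mm wide between 12 mm teeth make five places y=+100,+50,0,-50,-100 mm; tools lie along x, origin at x=0, notch floor z 18, teeth 29, sheet between rails z 4. Front ledge x -77..-51, z 18. Two 56 mm vial pockets behind: x=111, y=+50/-50, floor z 5, rim 31
- marker: marker pen, 132 mm long and 14 mm thick, white with a dark cap, already lying in one of the two end places of the cassette (y = +100 or -100 mm in the cassette's frame, which one varies). Origin: middle of its underside; y along its length. Stays where it is
- needle_holder: needle holder: steel ring-handled clamp, 161 mm long, 65 mm wide over the rings, 6 mm thick, already lying in the other end place of the cassette with its rings over the front ledge. Origin: middle of its underside; y along its length towards the rings. Stays where it is
- syringe: plastic syringe without needle, 122 mm long along y, plunger to +y, 18 mm high, barrel from y=-46 to +34 mm with a 30 mm wide finger flange at y=+33. Loose on the table. Origin: middle of its underside under the barrel; grip across x there. May lie in the cassette either way round
- forceps: thumb forceps: steel leaf-shaped tweezers, 132 mm long along y, 19 mm wide in the middle, 10 mm high. Loose on the table. Origin: middle of its underside; grip across x there. May lie in the cassette either way round
- scissors: closed steel scissors, 156 mm long along y, 6 mm thick, finger rings (62 mm wide) at y=+47 to +77 mm, shanks 16 mm wide from y=-12 to +47, tips at -y; grip across x at about y=+12. The only ring-handled tool lying loose on the table. Origin: middle of the underside. In the cassette its +y (rings) must point to the cassette's front (-x)
- vial: glass injection vial with crimped cap, 43 mm diameter, 77 mm tall, sides straight up to 55 mm, standing on the table. Origin: centre of its underside, z up
- cup: bystander: small white plastic tub, 68 mm diameter, 50 mm tall, on the left. Origin: centre of its underside. Leave alone
- tape: bystander: roll of tape lying flat, 62 mm diameter, 25 mm high, on the right. Origin: centre of its underside. Leave alone
- swabs: bystander: square stack of white folded swabs, 105 x 104 mm, 64 mm high, behind the cassette on the right. Origin: centre of its underside. Leave alone
There are look-alikes about, which are no part of the job. Of the things that look like the vial, the smaller one is meant. What is shaped like the syringe but black is not meant.

How it is judged:
By the outcome, as a careful person would: the job done as asked, in the order asked, and still so for the second after the job is handed in, with the robot touching nothing.
It also fails if it takes over 112 s, if anything falls off the work surface, if the arm or the gripper's body presses on something with over 40 N, if the wrist force passes 120 N, or if a joint passes its speed limit or range.

### The arm

A 6-joint arm with a two-finger parallel gripper is mounted at the origin on a cart in front of the work surface, level with it; the furniture and walls round the work are solid. World frame = base frame: x ahead of the robot, y to its left, z up, the work surface at z = 0. Lengths are in m, angles in degrees, forces in N, time in s.
With the tool pointing down it reaches from about 0.4 to 0.825 m from the base axis. Payload 7 kg.
Tool frame: the origin (TCP) lies at the very end of the fingers, on their centre line; the grasp point (between the pads) lies 19 mm behind it (arm.tcp_to_grasp is the distance from the TCP to the grasp point, in m); z points along the fingers, y is the line along which they close (so a half turn about z gives the same grasp; the last joint's range is limited). The gripper opens to 88 mm and grips with 3 to 60 N. Pads are 19 mm wide; open, the fingers measure 130 mm over their backs; the gripper's body (78 mm by 193 mm) begins 47 mm behind the grasp point.
Start: joints at [93.455, 20.546, 0.682, 0, -70.136, -16.507], TCP at [0.152, 0.658, 0.227] pointing down, gripper open.
Joint ranges: [-176.03, 176.03], [-82.01, 121.73], [-58.28, 71.71], [-173.87, 95.51], [-174.79, -0.11], [-173.66, 173.66]. Speed limits (degrees/s): [136.94, 136.94, 172.46, 180, 180, 180].

### API

Orientations are given as [roll, pitch, yaw] about the fixed x, y, z axes, in that order (R = Rz(yaw) Ry(pitch) Rx(roll)).
In Python, from plant import arm, get_image gives the robot as it stands. The module is installed in compiled form; this text tells all that it offers.
- The arm moves only by the tool inch_along, called after "Request:" as name(argument=value, ...) on one line, values as JSON. Schema: {"type":"object","properties":{"segments":{"type":"string"},"only":{"type":"string"},"quiet":{"type":"boolean"},"lines":{"type":"string"}},"required":["segments"],"additionalProperties":false}. segments is a string of 1 to 10 rows, parted by a bar, with the numbers parted by spaces; each row has 7 numbers: dx, dy, dz in fractions of the full range, 1 being 80 cm, then a rotation vector rx, ry, rz in fractions of the full range, 1 being 360 degrees, then the opening from 0.0 (shut) to 1.0 (fully open); each row is the pose to reach, as a shift and turn from the pose commanded when the call began, along the tool's axes at that moment; what a row does not reach only later rows make up. A row lasts 1/10 s, in which the tool goes at most 0.05 m and 8.59 degrees, less where a joint would pass 70% of its speed; a pose out of reach is approached as far as the arm can. The fingers move at their own pace and stop on an object; the grip force is fixed at half the most. Time passes only in rows, so rows that do not move let the fingers close. The tool returns the time, the measured TCP pose, the force, the opening and the grip force at its end. only (a regular expression) keeps the lines of the reply that match it, lines (a string "A,B") keeps lines A to B, and quiet returns only ok. A shift or turn number past 1, either way, is cut back to 1. Input that does not fit is refused with a message, and nothing moves.
- arm.read_state(): the state, without advancing time (a new reading comes with each control period).
- get_image(name): name is "side" or "top"; returns a dict with "color" (420x560x3 uint8, red, green, blue), "fx", "fy", "cx", "cy" (pixels), "k1" (the pictures are not rectified: a ray, as slopes to the right and down, at radius r is drawn at 1 + k1 r^2 times it, then the intrinsics apply), "R" (3x3) and "t" (3): a world point X has camera coordinates R X + t. Camera axes: x right, y down, z forward; pixel columns grow to the right and rows downward; lengths in m; the calibration is good to about 2 mm. A picture is of the moment at which its call begins. There is no depth.
- arm.close_job(): hands the job in; it is judged then, once.
The state is a dict: "time": time; "joints": joint angles; "qd": joint speeds; "tau": joint torques, N m; "ee_pos": TCP position; "tool_rot": TCP orientation; "ft_force": force on the tool from outside, world axes, zero at the start; "moment": the same for the moment, N m; "width": opening from 0.0 (shut) to 1.0 (fully open); "grip_force": force on a finger pad.
Only numpy, scipy, OpenCV 4.12 (cv2) and the standard library are available. Lean on these libraries where they do the work, as an engineer would, in place of code of your own. Each camera call takes 0.05 s, during which the arm holds its last target. There are 200 camera calls.

## Working session

There is one attempt and no reset: what is moved stays moved. The work goes in short steps, Python scripts to look and compute and a tool call to move; the robot and the scene stay as the last step left them, time stands still between calls to the robot, and variables do not carry over. Pictures are saved under pics/ and viewed, at most 17 in all, crops included, and the job is handed in when it is done.

```bash
mkdir -p pics && cat > h.py <<'E'
import numpy as np, cv2
from plant import arm, get_image
def px2w(im,u,v,z=0.0):
    x,y=(u-im['cx'])/im['fx'],(v-im['cy'])/im['fy']
    a,b=x,y
    for _ in range(30):
        s=1+im['k1']*(a*a+b*b); a,b=x/s,y/s
    R=np.array(im['R']);t=np.array(im['t'])
    c=-R.T@t; d=R.T@np.array([a,b,1.])
    return c+d*(z-c[2])/d[2]
def w2px(im,X):
    p=np.array(im['R'])@np.array(X)+np.array(im['t']); a,b=p[0]/p[2],p[1]/p[2]
    s=1+im['k1']*(a*a+b*b); return im['fx']*a*s+im['cx'],im['fy']*b*s+im['cy']
def save(im,f,roi=None,k=1):
    c=im['color'][:,:,::-1]
    if roi: c=c[roi[1]:roi[3],roi[0]:roi[2]]
    cv2.imwrite('pics/'+f,cv2.resize(c,None,fx=k,fy=k,interpolation=cv2.INTER_CUBIC))
E
python3 - <<'E'
from h import *
import pickle
for n in('top','side'):
    im=get_image(n); pickle.dump(im,open(n+'.pkl','wb')); save(im,n+'0.png',k=1.42)
    print(n,im['fx'],im['k1'],-np.array(im['R']).T@im['t'])
print(arm.read_state())
E
```

```text
top 380.1047925002554 -0.07788899113695424 [ 0.3702016  -0.00303709  1.20757806]
side 523.0686111017541 -0.10554073614755394 [0.84178479 0.85768177 1.26936282]
{'time': 0.1, 'joints': array([ 9.34545459e+01,  2.05885328e+01,  6.38600577e-01, -1.79067207e-02,
       -7.01355943e+01, -1.65059132e+01]), 'qd': array([ 0.0840104 , -0.10034374,  0.10480109, -0.01595014,  0.03824176,
        0.01061223]), 'tau': array([-1.10089695e-03, -5.84166169e+01,  2.93748701e+01,  7.01551706e+00,
        1.00924724e-02, -5.90276227e-05]), 'ee_pos': array([0.15236953, 0.65712569, 0.22569907]), 'tool_rot': array([ 1.79913215e+02, -8.16102228e-03, -1.30574583e+01]), 'ft_force': array([-0.28677252,  0.38504965,  0.1016714 ]), 'moment': array([-0.05941895, -0.01795485, -0.02568382]), 'grip_force': 0.0, 'width': 0.9983172538757215}
```

View pics/top0.png

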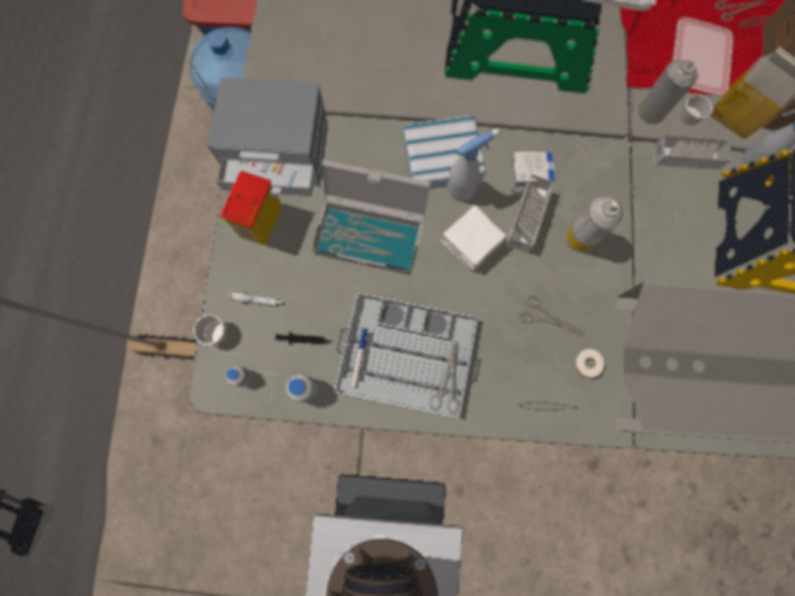

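View pics/side0.png

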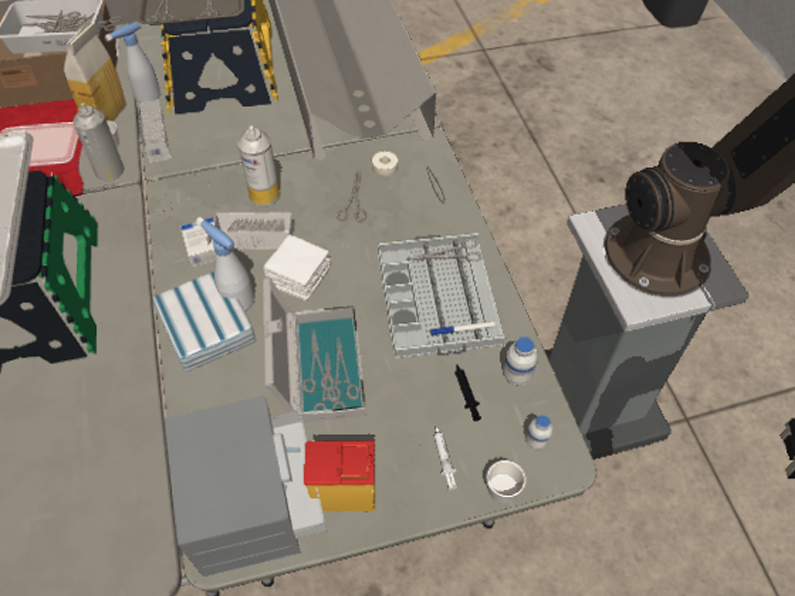

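Candidates in the top picture:
- Syringe: white (257,299) is meant, black (303,338) is not.
- Vial: small (235,376) is meant, large (298,388) is not.
- Scissors: loose pair at (550,315). The clamps at (360,235) are in the other box, and the needle holder at (447,378) is already in the cassette.
- Forceps: (548,406).

The marker is in the left (+y) end place, so the syringe goes to +50, the scissors to 0, the forceps to -50 and the vial to the +50 pocket. Next, close crops.

```bash
cat >> h.py <<'E'
def tile(im,x0,y0,w,h,k):
    c=cv2.resize(np.ascontiguousarray(im['color'][y0:y0+h,x0:x0+w,::-1]),(w*k,h*k),interpolation=cv2.INTER_CUBIC)
    for x in range((x0+9)//10*10,x0+w,10):
        cv2.line(c,(int((x-x0+.5)*k),0),(int((x-x0+.5)*k),5),(0,0,255),1); cv2.putText(c,str(x),(int((x-x0+.5)*k)-9,15),0,.33,(0,0,255),1)
    for y in range((y0+9)//10*10,y0+h,10):
        cv2.line(c,(0,int((y-y0+.5)*k)),(5,int((y-y0+.5)*k)),(0,0,255),1); cv2.putText(c,str(y),(6,int((y-y0+.5)*k)+4),0,.33,(0,0,255),1)
    return c
E
python3 - <<'E'
from h import *
import pickle
T,S=[pickle.load(open(n+'.pkl','rb')) for n in('top','side')]
q=lambda a,b,c,d:np.vstack([np.hstack([a,b]),np.hstack([c,d])])
cv2.imwrite('pics/t1.png',q(tile(T,152,190,57,43,7),tile(T,140,245,57,43,7),tile(T,358,200,57,43,7),tile(T,358,264,57,43,7)))
cv2.imwrite('pics/s1.png',q(tile(S,283,295,57,43,7),tile(S,352,280,57,43,7),tile(S,222,116,57,43,7),tile(S,280,108,57,43,7)))
cv2.imwrite('pics/c1.png',tile(T,232,200,112,100,6)[:600])
cv2.imwrite('pics/c2.png',tile(S,262,160,98,94,6))
E
```

```text
(no output)
```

View pics/t1.png

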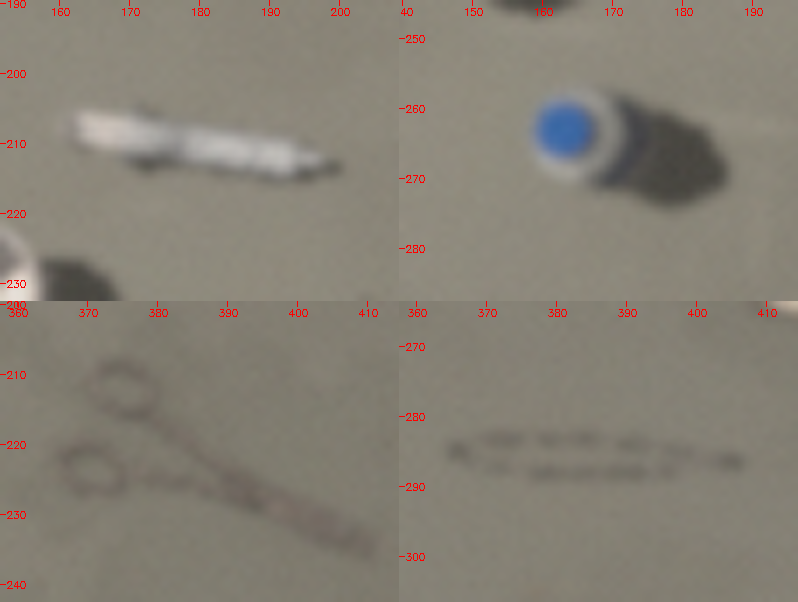

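View pics/s1.png

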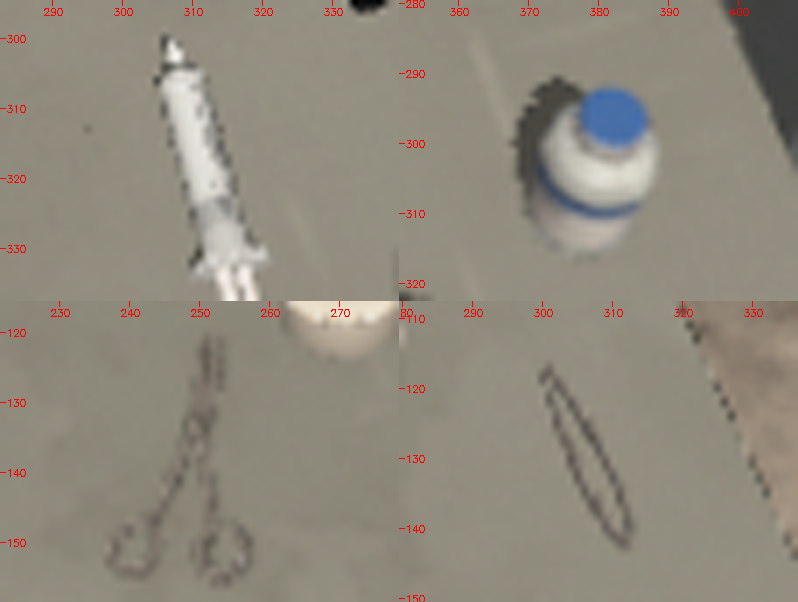

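View pics/c1.png

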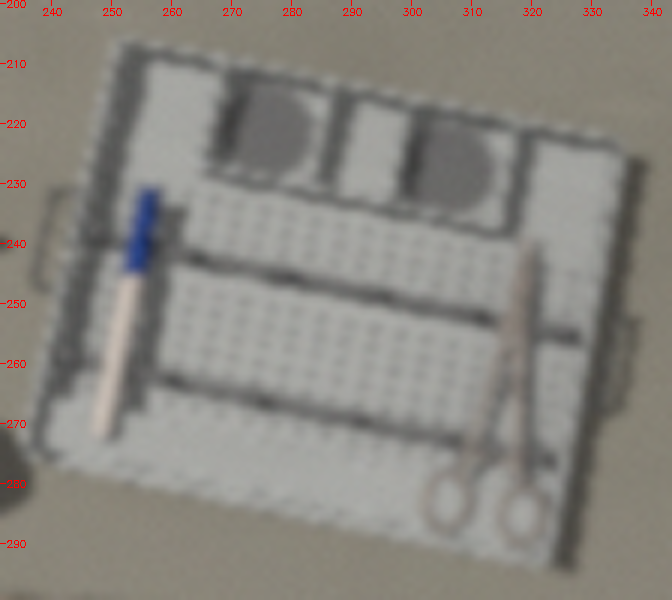

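View pics/c2.png

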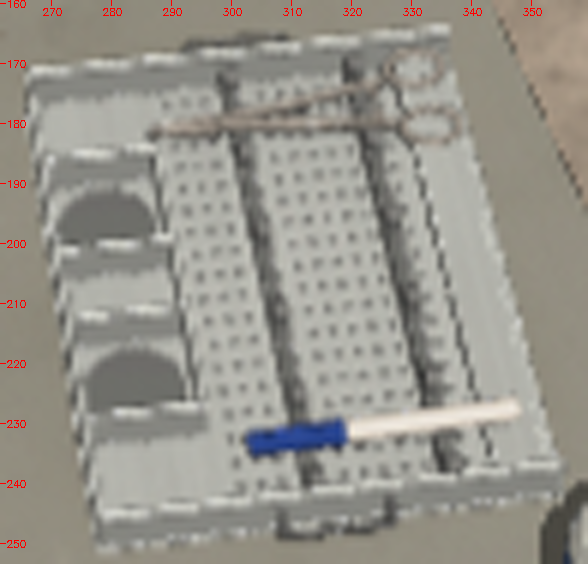

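```bash
python3 - <<'E'
from h import *
import pickle
from scipy.optimize import least_squares
T,S=[pickle.load(open(n+'.pkl','rb')) for n in('top','side')]
cor=dict(RL=(114,138),RR=(114,-138),FR=(-114,-138),FL=(-114,138))
obs=[(T,'RL',251.5,206.2,1),(T,'RR',335.2,222.8,1),(T,'FR',324.2,294.7,1),(T,'FL',237.3,275.3,1),
(S,'RR',266.2,171.2,1),(S,'FR',335.7,164.2,1),(S,'FL',354.8,236.7,1),(S,'RL',277.7,245.7,1),(S,'RL',278.7,251.2,0),(S,'FL',354.5,242,0)]
def res(p):
    x,y,a,h=p;c,s=np.cos(a),np.sin(a);r=[]
    for im,k,u,v,top in obs:
        X,Y=cor[k];q=w2px(im,[x+c*X-s*Y,y+s*X+c*Y,h if top else 0]);r+=[q[0]-u,q[1]-v]
    return r
f=least_squares(res,[.4,0,-.2,.03],loss='soft_l1') if 0 else least_squares(lambda p:res([p[0],p[1],p[2],p[3]]) ,[.4,0,-.2,.03]) if 0 else None
cor={k:(a/1000,b/1000) for k,(a,b) in cor.items()}
f=least_squares(res,[.4,0,-.2,.03]);x,y,a,h=f.x
print('tray centre',f.x,np.degrees(a),np.round(f.fun,1))
P=lambda im,u,v,z:px2w(im,u,v,z)[:2]
pr=lambda n,*q:print(n,*[np.round(t*1000,1) for t in q])
cl=lambda q:1000*(np.array([[np.cos(a),np.sin(a)],[-np.sin(a),np.cos(a)]])@(q-[x,y]))
# in tray-centred frame (mm): ledge rear edge(side, z18), marker ends, pocket discs, needle holder tip
pr('ledge',cl(P(S,327,172,.018))/1e3,cl(P(S,343,235,.018))/1e3)
for im,u1,v1,u2,v2 in((T,256.5,231,248.8,271.5),(S,303.5,233.5,348,227.5)):
    pr('marker',cl(P(im,u1,v1,.025))/1e3,cl(P(im,u2,v2,.025))/1e3)
pr('nh rings',cl(P(T,305.8,282.3,.021))/1e3,cl(P(T,318.7,285,.021))/1e3,cl(P(S,330.5,171,.021))/1e3,cl(P(S,332.5,180,.021))/1e3)
pr('nh tip',cl(P(T,319.5,240,.021))/1e3,cl(P(S,287,181.5,.021))/1e3)
pr('rails T',*[cl(P(T,u,v,.02))/1e3 for u,v in((262,242.5),(318,253.5),(257,262),(320,276))])
pr('rails S',*[cl(P(S,u,v,.02))/1e3 for u,v in((300,172),(313,237),(320,171),(335.5,236))])
pr('disc',cl(P(T,275.5,221.5,.005))/1e3,cl(P(T,306,227.5,.005))/1e3,cl(P(S,279,195,.005))/1e3,cl(P(S,284,221.5,.005))/1e3)
pr('syr T tip,end',P(T,200,213,.009),P(T,162.5,207.5,.009),P(T,173,209.3,.009)); pr('syr S bar,fl',P(S,308,304.3,.009),P(S,315.5,331,.009),P(S,306.5,300,.009))
pr('vial',P(T,163.5,263.1,.077),P(S,382,295.7,.077))
pr('sc tip',P(T,410.6,234.4,.003),P(S,251.1,121.1,.003),'' and 0)  if 0 else pr('sc tip',P(T,410.6,234.4,.003),P(S,251.1,121.1,.003))
pr('sc rings T',P(T,375.4,212.2,.003),P(T,370.6,223.6,.003)); pr('S',P(S,240.1,151.4,.003),P(S,253.9,151.4,.003))
pr('forc T',P(T,365.5,284.8,.005),P(T,406.2,286.6,.005)); pr('S',P(S,300.4,117.4,.005),P(S,312.2,142.8,.005))
E
```

```text
tray centre [ 0.50943549 -0.01676708 -0.12098073  0.02457543] -6.931685467484234 [ 0.7 -0.8  2.  -0.3  0.1 -0.4 -1.1  0.7 -1.3  0.6  1.1 -0.1  1.9  0.2
 -0.3  0.8 -1.3 -0.1  1.1 -0.4]
ledge [ -78.7 -115.8] [-78.2 121.9]
marker [ 35.7 106.7] [-92.7 102.9]
marker [ 34.2 105.4] [-96.3 103. ]
nh rings [-89.4 -75.8] [ -89.6 -116.3] [ -89.7 -115.9] [-88.5 -79.4]
nh tip [ 48.3 -93.3] [ 51.4 -92.9]
rails T [ 4.2 82.4] [  5.6 -96.5] [-58.7  84.7] [ -61.7 -115.3]
rails S [   5.3 -125.8] [  8.6 117.8] [ -57.3 -121.2] [-55.7 123.5]
disc [81.3 55.2] [ 81.9 -44.7] [ 81.4 -56.6] [80.8 42.8]
syr T tip,end [603.8 273.9] [611.9 398.9] [608.7 363.6]
syr S bar,fl [605.1 292. ] [608.3 369.3] [605.3 278.9]
vial [429.9 348.6] [429.5 349.1]
sc tip [ 590.4 -410.6] [ 592.1 -417.6]
sc rings T [ 654.5 -293.6] [ 615.4 -279. ]
S [ 658.8 -290.5] [ 615.3 -278.8]
forc T [ 418.9 -269.4] [ 422.7 -398.4]
S [ 424.4 -389.6] [ 420.7 -264.9]
```

```bash
cat >> h.py <<'E'
A=np.radians(-7.0); TC=np.array([0.5094,-0.0168])
CA=np.array([[np.cos(A),-np.sin(A)],[np.sin(A),np.cos(A)]])
C0=TC+CA@[-.0295,0.]
def cas(x,y): return C0+CA@[x/1000,y/1000]
E
python3 - <<'E'
from h import *
import pickle
T,S=[pickle.load(open(n+'.pkl','rb')) for n in('top','side')]
def ov(im,x0,y0,w,h,k):
    c=tile(im,x0,y0,w,h,k)
    def pl(pts,z,col,cl=True):
        q=[w2px(im,[*cas(*p),z/1000]) for p in pts]
        q=np.array([[(u-x0+.5)*k,(v-y0+.5)*k] for u,v in q]).astype(int); cv2.polylines(c,[q],cl,col,1)
    th=np.linspace(0,6.28,40)
    for y in(50,-50): pl([(111+28*np.cos(t),y+28*np.sin(t)) for t in th],5,(0,0,255))
    for x in(-30,36):
        for y in(-75,-25,25,75): pl([(x-4,y-6),(x+4,y-6),(x+4,y+6),(x-4,y+6)],29,(255,0,0))
        pl([(x+4,-125),(x+4,125)],18,(0,200,0),False)
    pl([(-84,-138),(144,-138),(144,138),(-84,138)],28,(0,160,255)); pl([(-51,-130),(-51,130)],18,(255,0,255),False)
    return c
a,b=ov(T,235,203,98,94,4),ov(S,263,160,98,94,4)
cv2.imwrite('pics/ov.png',np.hstack([ov(T,235,203,98,94,4),ov(S,263,160,98,94,4)]))
print(C0)
E
```

```text
[ 0.48011989 -0.01320485]
```

View pics/ov.png

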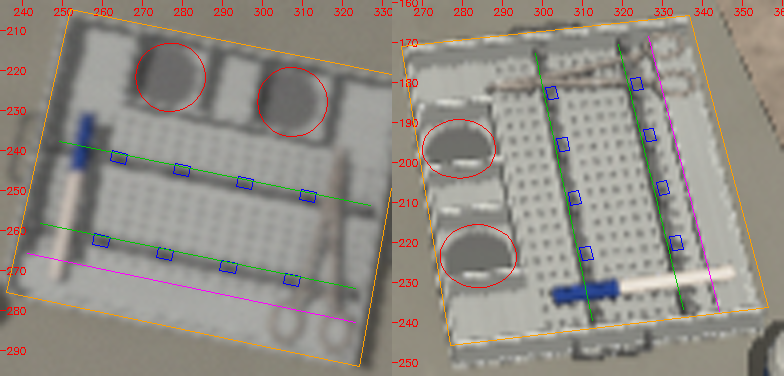

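The overlay fits: the pocket discs, rails and rim all coincide with the model. Now the move helper, then the first reach for the white syringe.

```bash
sed -i 's/^C0=.*/C0=TC+CA@[-.0295,.0015]/' h.py && cat > d.py <<'E'
import sys
from h import *
# d.py x y z yaw : distance in tool axes ; d.py c X Y z yawrel : cassette mm
a=sys.argv[1:]
if a[0]=='c': x,y=cas(float(a[1]),float(a[2])); z=float(a[3]); yaw=np.degrees(A)+float(a[4])
else: x,y,z,yaw=map(float,a)
s=arm.read_state(); r,p,w=s['tool_rot']; from scipy.spatial.transform import Rotation as Ro
R=Ro.from_euler('xyz',[r,p,w],degrees=True)
d=R.inv().apply(np.array([x,y,z])-s['ee_pos'])
Rt=Ro.from_euler('xyz',[180,0,yaw],degrees=True)
print('now',np.round(s['ee_pos'],4),np.round(s['tool_rot'],1),'t',round(s['time'],2),'w',round(s['width'],3),'j6',round(s['joints'][5]),'F',np.round(s['ft_force'],1))
print('d',np.round(d,4),'rv',np.round((R.inv()*Rt).as_rotvec(degrees=True),2))
E
python3 d.py .607 .3365 .15 -93.3
```

```text
now [0.1524 0.6571 0.2257] [179.9  -0.  -13.1] t 0.1 w 0.998 j6 -17 F [-0.3  0.4  0.1]
d [0.5153 0.2095 0.0761] rv [ 7.000e-02 -7.000e-02  8.024e+01]
```

Units first: shifts go in shares of 80 cm and turns go in shares of 360 degrees. So 0.515 m / 0.8 = 0.6438, 0.2095 m / 0.8 = 0.2619, 80.2 degrees / 360 = 0.2228.

Request:
inch_along(segments="0.6438 0.2619 0 0 0 0.2228 0.5 | 0.6438 0.2619 0 0 0 0.2228 0.5 | 0.6438 0.2619 0 0 0 0.2228 0.5 | 0.6438 0.2619 0 0 0 0.2228 0.5 | 0.6438 0.2619 0 0 0 0.2228 0.5 | 0.6438 0.2619 0 0 0 0.2228 0.5 | 0.6438 0.2619 0 0 0 0.2228 0.5 | 0.6438 0.2619 0 0 0 0.2228 0.5 | 0.6438 0.2619 0 0 0 0.2228 0.5 | 0.6438 0.2619 0 0 0 0.2228 0.5")

```text
time: 1.1
ee_pos: [0.5623, 0.3679, 0.2262]
tool_rot: [180.0, -0.0, -93.6]
ft_force: [0.6, 1.2, -0.1]
width: 0.503
grip_force: 0.0
```

```bash
python3 d.py .607 .3365 .10 -93.3
```

```text
now [0.5623 0.3679 0.2262] [180.   -0.  -93.6] t 1.1 w 0.503 j6 -53 F [ 0.6  1.2 -0.1]
d [ 0.0285 -0.0466  0.1262] rv [ 0.03 -0.02 -0.26]
```

In the tool's units: 0.126 m / 0.8 = 0.1575, -0.0466 m / 0.8 = -0.0583.

Request:
inch_along(segments="0.0356 -0.0583 0.1575 0 0 0 0.5 | 0.0356 -0.0583 0.1575 0 0 0 0.5 | 0.0356 -0.0583 0.1575 0 0 0 0.5 | 0.0356 -0.0583 0.1575 0 0 0 0.5 | 0.0356 -0.0583 0.1575 0 0 0 0.5")

```text
time: 1.6
ee_pos: [0.606, 0.3379, 0.1]
tool_rot: [179.9, -0.1, -93.3]
ft_force: [0.0, 0.7, 1.5]
width: 0.497
grip_force: 0.0
```

```bash
python3 d.py .607 .3365 .004 -93.3
```

```text
now [0.606  0.3379 0.1   ] [ 1.799e+02 -1.000e-01 -9.330e+01] t 1.6 w 0.497 j6 -48 F [0.  0.7 1.5]
d [ 0.0011 -0.0012  0.096 ] rv [ 0.06 -0.1   0.02]
```

In the tool's units: 0.096 m / 0.8 = 0.12, 0.085 m / 0.8 = 0.1063.

Request:
inch_along(segments="0.0013 -0.0013 0.0625 0 0 0 0.5 | 0.0013 -0.0013 0.1063 0 0 0 0.5 | 0.0013 -0.0013 0.12 0 0 0 0.5 | 0.0013 -0.0013 0.12 0 0 0 0.5 | 0.0013 -0.0013 0.12 0 0 0 0.0 | 0.0013 -0.0013 0.12 0 0 0 0.0 | 0.0013 -0.0013 0.12 0 0 0 0.0 | 0.0013 -0.0013 0.12 0 0 0 0.0 | 0.0013 -0.0013 0.12 0 0 0 0.0 | 0.0013 -0.0013 0.12 0 0 0 0.0")

```text
time: 2.6
ee_pos: [0.6073, 0.3375, 0.0055]
tool_rot: [-180.0, 0.0, -93.2]
ft_force: [-2.7, 0.8, 5.7]
width: 0.146
grip_force: 30.0
```

```bash
python3 - <<'E'
from h import *
S=get_image('side');cv2.imwrite('pics/syg.png',tile(S,270,250,90,90,6))
E
```

```text
(no output)
```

View pics/syg.png

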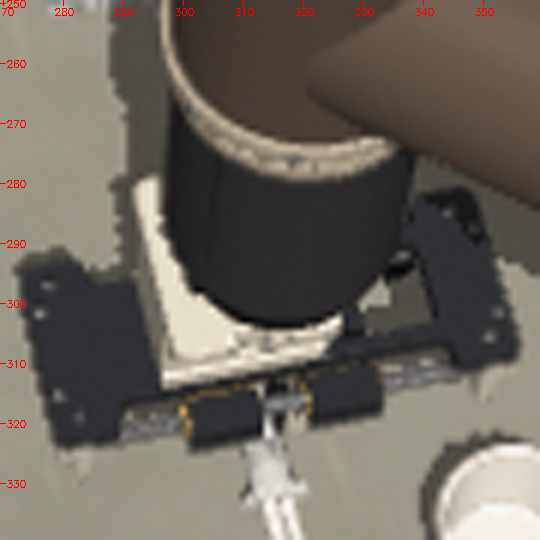

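In the tool's units: -0.12 m / 0.8 = -0.15, -0.08 m / 0.8 = -0.1.

Request:
inch_along(segments="0 0 -0.0375 0 0 0 0 | 0 0 -0.1 0 0 0 0 | 0 0 -0.15 0 0 0 0 | 0 0 -0.15 0 0 0 0 | 0 0 -0.15 0 0 0 0")

```text
time: 3.15
ee_pos: [0.6073, 0.3376, 0.1259]
tool_rot: [-179.9, 0.1, -93.3]
ft_force: [0.2, 0.1, -0.9]
width: 0.146
grip_force: 30.0
```

```bash
python3 d.py c 0 50 .12 0
```

```text
now [0.6073 0.3376 0.1259] [-1.799e+02  1.000e-01 -9.330e+01] t 3.15 w 0.146 j6 -48 F [ 0.2  0.1 -0.9]
d [0.3061 0.1036 0.0051] rv [-1.600e-01  3.000e-02 -8.627e+01]
```

In the tool's units: 0.306 m / 0.8 = 0.3825, 0.1036 m / 0.8 = 0.1295, -86.3 degrees / 360 = -0.2397.

Request:
inch_along(segments="0.3825 0.1295 0 0 0 -0.2397 0 | 0.3825 0.1295 0 0 0 -0.2397 0 | 0.3825 0.1295 0 0 0 -0.2397 0 | 0.3825 0.1295 0 0 0 -0.2397 0 | 0.3825 0.1295 0 0 0 -0.2397 0 | 0.3825 0.1295 0 0 0 -0.2397 0 | 0.3825 0.1295 0 0 0 -0.2397 0 | 0.3825 0.1295 0 0 0 -0.2397 0 | 0.3825 0.1295 0 0 0 -0.2397 0 | 0.3825 0.1295 0 0 0 -0.2397 0")

```text
time: 4.15
ee_pos: [0.4851, 0.0368, 0.1233]
tool_rot: [179.9, 0.1, -7.0]
ft_force: [0.6, 0.2, -0.5]
width: 0.145
grip_force: 30.0
```

Request:
inch_along(segments="0 0 0 0 0 0 0 | 0 0 0 0 0 0 0 | 0 0 0 0 0 0 0")

```text
time: 4.45
ee_pos: [0.4858, 0.0375, 0.124]
tool_rot: [180.0, 0.1, -7.5]
ft_force: [-0.2, 0.1, 0.0]
width: 0.144
grip_force: 30.0
```

```bash
python3 d.py c 0 50 .0245 0
```

```text
now [0.4858 0.0375 0.124 ] [ 1.8e+02  1.0e-01 -7.5e+00] t 4.45 w 0.144 j6 55 F [-0.2  0.1  0. ]
d [ 0.0006 -0.0005  0.0995] rv [ 0.03  0.05 -0.51]
```

In the tool's units: 0.075 m / 0.8 = 0.0938, 0.04 m / 0.8 = 0.05, -0.5 degrees / 360 = -0.0014.

Request:
inch_along(segments="0.0008 -0.0006 0.05 0 0 -0.0014 0 | 0.0008 -0.0006 0.0938 0 0 -0.0014 0 | 0.0008 -0.0006 0.0938 0 0 -0.0014 0 | 0.0008 -0.0006 0.0938 0 0 -0.0014 0")

```text
time: 4.85
ee_pos: [0.4867, 0.0379, 0.0497]
tool_rot: [179.9, 0.1, -6.8]
ft_force: [0.3, 0.4, 0.0]
width: 0.145
grip_force: 30.0
```

```bash
python3 - <<'E'
from h import *
S=get_image('side');T=get_image('top');cv2.imwrite('pics/pl1.png',np.hstack([tile(T,235,203,96,94,4),tile(S,263,165,98,94,4)]))
E
python3 d.py c 0 50 .0245 0
```

```text
now [0.488  0.0385 0.0511] [-1.8e+02 -1.0e-01 -6.8e+00] t 4.95 w 0.144 j6 56 F [ 0.5 -0.9  0.6]
d [-0.0016  0.0008  0.0266] rv [-0.05 -0.11  0.18]
```

View pics/pl1.png

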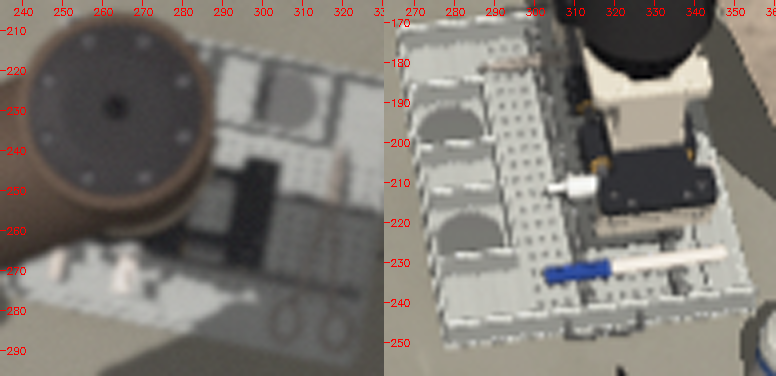

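The side view shows the syringe held over its place, tip at about (304,212). The top view shows its plunger near (265,270). Lowering it.

In the tool's units: 0.0275 m / 0.8 = 0.0344, 0.0265 m / 0.8 = 0.0331.

Request:
inch_along(segments="-0.0013 0.0006 0.0188 0 0 0 0 | -0.0013 0.0006 0.0288 0 0 0 0 | -0.0013 0.0006 0.0331 0 0 0 0 | -0.0013 0.0006 0.0344 0 0 0 0 | -0.0013 0.0006 0.0344 0 0 0 0")

```text
time: 5.45
ee_pos: [0.4861, 0.0378, 0.0234]
tool_rot: [-180.0, -0.0, -6.8]
ft_force: [-3.3, 0.3, 9.1]
width: 0.144
grip_force: 30.0
```

```bash
python3 d.py c 0 50 .0235 0
```

```text
now [0.4861 0.0378 0.0234] [-180.    -0.    -6.8] t 5.45 w 0.144 j6 56 F [-3.3  0.3  9.1]
d [ 0.0003 -0.0002 -0.0001] rv [-0.01 -0.04  0.21]
```

Contact comes at the expected height (z 23.4 mm, 9 N). Release with a small opening and rise.

In the tool's units: -0.17 m / 0.8 = -0.2125, -0.13 m / 0.8 = -0.1625.

Request:
inch_along(segments="0 0 0 0 0 0 0.28 | 0 0 0 0 0 0 0.28 | 0 0 0 0 0 0 0.28 | 0 0 0 0 0 0 0.28 | 0 0 -0.0375 0 0 0 0.28 | 0 0 -0.1 0 0 0 0.28 | 0 0 -0.1625 0 0 0 0.28 | 0 0 -0.2125 0 0 0 0.28 | 0 0 -0.2125 0 0 0 0.28")

```text
time: 6.35
ee_pos: [0.4889, 0.0386, 0.1982]
tool_rot: [-179.7, -0.5, -6.8]
ft_force: [0.4, 0.4, -0.6]
width: 0.282
grip_force: 0.0
```

```bash
python3 d.py .4217 -.3306 .15 -88.3
```

```text
now [0.4889 0.0386 0.1982] [-179.7   -0.5   -6.8] t 6.35 w 0.282 j6 56 F [ 0.4  0.4 -0.6]
d [-0.0238  0.3748  0.0463] rv [-0.59 -0.27 81.54]
```

In the tool's units: 0.375 m / 0.8 = 0.4688, 0.03 m / 0.8 = 0.0375, 81.5 degrees / 360 = 0.2264.

Request:
inch_along(segments="-0.03 0.4688 0.0375 0 0 0.2264 0.5 | -0.03 0.4688 0.0375 0 0 0.2264 0.5 | -0.03 0.4688 0.0375 0 0 0.2264 0.5 | -0.03 0.4688 0.0375 0 0 0.2264 0.5 | -0.03 0.4688 0.0375 0 0 0.2264 0.5 | -0.03 0.4688 0.0375 0 0 0.2264 0.5 | -0.03 0.4688 0.0375 0 0 0.2264 0.5 | -0.03 0.4688 0.0375 0 0 0.2264 0.5 | -0.03 0.4688 0.0375 0 0 0.2264 0.5 | -0.03 0.4688 0.0375 0 0 0.2264 0.5")

```text
time: 7.35
ee_pos: [0.4165, -0.3329, 0.1611]
tool_rot: [179.9, 0.0, -88.8]
ft_force: [-0.1, 0.3, -0.1]
width: 0.502
grip_force: 0.0
```

Request:
inch_along(segments="0 0 0.0625 0 0 0 0.5 | 0 0 0.1 0 0 0 0.5 | 0 0 0.1 0 0 0 0.5 | 0 0 0.1 0 0 0 0.5")

```text
time: 7.75
ee_pos: [0.4175, -0.332, 0.0823]
tool_rot: [179.9, -0.0, -88.3]
ft_force: [0.6, -0.6, 0.2]
width: 0.497
grip_force: 0.0
```

```bash
python3 d.py .4217 -.3306 .004 -88.3 && python3 - <<'E'
from h import *
S=get_image('side');cv2.imwrite('pics/p3.png',np.hstack([tile(S,280,95,60,80,6),tile(S,265,165,70,80,6)]))
E
```

```text
now [ 0.4175 -0.332   0.0823] [179.9  -0.  -88.3] t 7.75 w 0.497 j6 19 F [ 0.6 -0.6  0.2]
d [-0.0013 -0.0044  0.0782] rv [ 0.08 -0.    0.02]
```

View pics/p3.png

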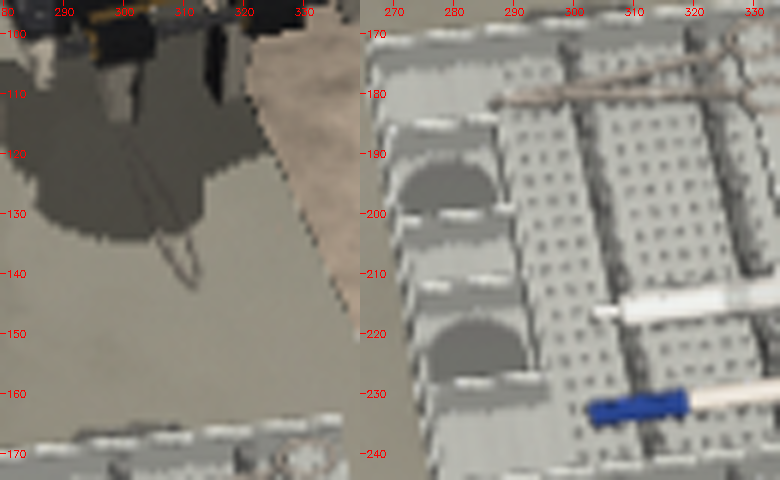

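The syringe lies flat in its place: tip at (304,216), marker at (310,232), parallel. The fingers straddle the forceps. Grasping them.

In the tool's units: 0.078 m / 0.8 = 0.0975, 0.07 m / 0.8 = 0.0875.

Request:
inch_along(segments="-0.0016 -0.0055 0.0563 0 0 0 0.5 | -0.0016 -0.0055 0.0875 0 0 0 0.5 | -0.0016 -0.0055 0.0975 0 0 0 0.5 | -0.0016 -0.0055 0.0975 0 0 0 0.5 | -0.0016 -0.0055 0.0975 0 0 0 0.0 | -0.0016 -0.0055 0.0975 0 0 0 0.0 | -0.0016 -0.0055 0.0975 0 0 0 0.0 | -0.0016 -0.0055 0.0975 0 0 0 0.0 | -0.0016 -0.0055 0.0975 0 0 0 0.0 | -0.0016 -0.0055 0.0975 0 0 0 0.0")

```text
time: 8.8
ee_pos: [0.4224, -0.3307, 0.0047]
tool_rot: [-179.9, -0.0, -88.3]
ft_force: [-0.9, 0.3, 6.8]
width: 0.193
grip_force: 30.0
```

Request:
inch_along(segments="0 0 0 0 0 0 0 | 0 0 -0.0375 0 0 0 0 | 0 0 -0.1 0 0 0 0 | 0 0 -0.15 0 0 0 0 | 0 0 -0.15 0 0 0 0 | 0 0 -0.15 0 0 0 0")

```text
time: 9.4
ee_pos: [0.4222, -0.3304, 0.1251]
tool_rot: [-179.9, -0.0, -88.3]
ft_force: [-0.3, 1.1, 0.1]
width: 0.194
grip_force: 30.0
```

```bash
python3 d.py c 0 -48 .12 0
```

```text
now [ 0.4222 -0.3304  0.1251] [-179.9   -0.   -88.3] t 9.4 w 0.194 j6 19 F [-0.3  1.1  0.1]
d [-0.2694 -0.0601  0.0051] rv [ -0.09  -0.12 -81.32]
```

In the tool's units: -0.2694 m / 0.8 = -0.3368, -0.06 m / 0.8 = -0.075, -81.3 degrees / 360 = -0.2258.

Request:
inch_along(segments="-0.3368 -0.075 0 0 0 -0.2258 0 | -0.3368 -0.075 0 0 0 -0.2258 0 | -0.3368 -0.075 0 0 0 -0.2258 0 | -0.3368 -0.075 0 0 0 -0.2258 0 | -0.3368 -0.075 0 0 0 -0.2258 0 | -0.3368 -0.075 0 0 0 -0.2258 0 | -0.3368 -0.075 0 0 0 -0.2258 0 | -0.3368 -0.075 0 0 0 -0.2258 0 | -0.3368 -0.075 0 0 0 -0.2258 0 | -0.3368 -0.075 0 0 0 -0.2258 0")

```text
time: 10.4
ee_pos: [0.4726, -0.0593, 0.1224]
tool_rot: [179.9, 0.2, -6.7]
ft_force: [0.2, -0.3, 0.7]
width: 0.196
grip_force: 30.0
```

Request:
inch_along(segments="0 0 0 0 0 0 0 | 0 0 0.0375 0 0 0 0 | 0 0 0.075 0 0 0 0 | 0 0 0.075 0 0 0 0 | 0 0 0.075 0 0 0 0")

```text
time: 10.9
ee_pos: [0.4733, -0.0597, 0.0637]
tool_rot: [179.9, 0.1, -7.1]
ft_force: [0.3, 2.1, 0.3]
width: 0.19
grip_force: 30.0
```

```bash
python3 d.py c 0 -48 .0227 0 && python3 - <<'E'
from h import *
S=get_image('side');T=get_image('top');cv2.imwrite('pics/pl2.png',np.hstack([tile(T,235,203,96,94,4),tile(S,263,165,98,94,4)]))
for q in((303.5,216.5),):print((CA.T@(px2w(S,*q,.027)[:2]-C0))*1e3)
E
```

```text
now [ 0.4733 -0.0597  0.0637] [ 1.799e+02  1.000e-01 -7.100e+00] t 10.9 w 0.19 j6 66 F [0.3 2.1 0.3]
d [ 0.0012 -0.0005  0.041 ] rv [ 0.08  0.14 -0.08]
[53.92913741 46.8342863 ]
```

View pics/pl2.png

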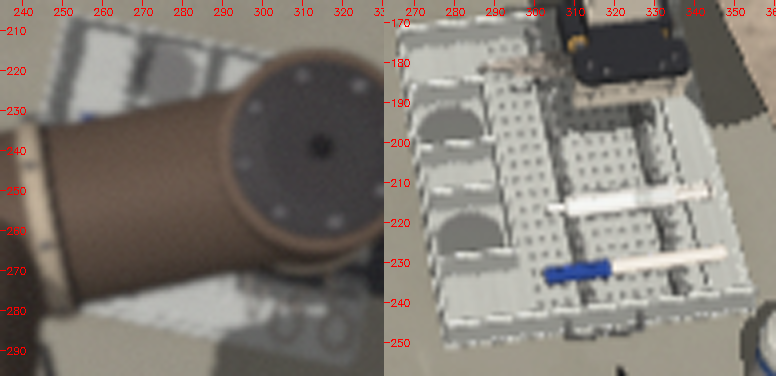

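The syringe lies parallel in its place at (302–344, 213). The forceps are hidden behind the gripper but held (17 mm). Lowering them.

In the tool's units: 0.0415 m / 0.8 = 0.0519, 0.04 m / 0.8 = 0.05.

Request:
inch_along(segments="0.0013 -0.0006 0.025 0 0 0 0 | 0.0013 -0.0006 0.0425 0 0 0 0 | 0.0013 -0.0006 0.05 0 0 0 0 | 0.0013 -0.0006 0.0519 0 0 0 0 | 0.0013 -0.0006 0.0519 0 0 0 0")

```text
time: 11.5
ee_pos: [0.4755, -0.0589, 0.0233]
tool_rot: [-180.0, -0.1, -7.0]
ft_force: [0.5, 0.1, 0.3]
width: 0.189
grip_force: 30.0
```

```bash
python3 d.py c 0 -48 .0227 0
```

```text
now [ 0.4755 -0.0589  0.0233] [-1.8e+02 -1.0e-01 -7.0e+00] t 11.5 w 0.189 j6 66 F [0.5 0.1 0.3]
d [-0.0009  0.0006  0.0006] rv [-0.02 -0.06 -0.01]
```

In the tool's units: 0.0015 m / 0.8 = 0.0019, -0.001 m / 0.8 = -0.0013.

Request:
inch_along(segments="-0.0013 0.0006 0.0019 0 0 0 0 | -0.0013 0.0006 0.0019 0 0 0 0 | -0.0013 0.0006 0.0019 0 0 0 0")

```text
time: 11.8
ee_pos: [0.4751, -0.0591, 0.022]
tool_rot: [-180.0, -0.1, -7.0]
ft_force: [1.4, 0.4, 4.8]
width: 0.188
grip_force: 30.0
```

Request:
inch_along(segments="0 0 0 0 0 0 0.27 | 0 0 0 0 0 0 0.27 | 0 0 0 0 0 0 0.27 | 0 0 0 0 0 0 0.27 | 0 0 -0.0375 0 0 0 0.27 | 0 0 -0.1 0 0 0 0.27 | 0 0 -0.1625 0 0 0 0.27 | 0 0 -0.2125 0 0 0 0.27 | 0 0 -0.2125 0 0 0 0.27")

```text
time: 12.7
ee_pos: [0.4769, -0.0591, 0.1969]
tool_rot: [-179.9, -0.5, -7.0]
ft_force: [-0.0, 0.6, -0.5]
width: 0.269
grip_force: 0.0
```

```bash
python3 d.py .619 -.334 .13 -109.3
```

```text
now [ 0.4769 -0.0591  0.1969] [-179.9   -0.5   -7. ] t 12.7 w 0.269 j6 66 F [-0.   0.6 -0.5]
d [0.1737 0.2559 0.0679] rv [ -0.59  -0.27 102.34]
```

Units first: shifts go in shares of 80 cm and turns go in shares of 360 degrees. So 0.256 m / 0.8 = 0.32, 0.174 m / 0.8 = 0.2175, 102.3 degrees / 360 = 0.2842.

Request:
inch_along(segments="0.2175 0.32 0.025 0 0 0.2842 0.6 | 0.2175 0.32 0.025 0 0 0.2842 0.6 | 0.2175 0.32 0.025 0 0 0.2842 0.6 | 0.2175 0.32 0.025 0 0 0.2842 0.6 | 0.2175 0.32 0.025 0 0 0.2842 0.6 | 0.2175 0.32 0.025 0 0 0.2842 0.6 | 0.2175 0.32 0.025 0 0 0.2842 0.6 | 0.2175 0.32 0.025 0 0 0.2842 0.6 | 0.2175 0.32 0.025 0 0 0.2842 0.6 | 0.2175 0.32 0.025 0 0 0.2842 0.6")

```text
time: 13.7
ee_pos: [0.6147, -0.3348, 0.1696]
tool_rot: [179.9, 0.0, -93.3]
ft_force: [-0.2, -0.3, -0.1]
width: 0.596
grip_force: 0.0
```

```bash
python3 d.py .619 -.334 .08 -109.3
```

```text
now [ 0.6147 -0.3348  0.1696] [179.9   0.  -93.3] t 13.7 w 0.596 j6 9 F [-0.2 -0.3 -0.1]
d [-0.001  -0.0044  0.0896] rv [ 0.13  0.02 15.95]
```

In the tool's units: 0.09 m / 0.8 = 0.1125, 0.08 m / 0.8 = 0.1, 16 degrees / 360 = 0.0444.

Request:
inch_along(segments="-0.0013 -0.0055 0.05 0 0 0.0444 0.6 | -0.0013 -0.0055 0.1 0 0 0.0444 0.6 | -0.0013 -0.0055 0.1125 0 0 0.0444 0.6 | -0.0013 -0.0055 0.1125 0 0 0.0444 0.6 | -0.0013 -0.0055 0.1125 0 0 0.0444 0.6")

```text
time: 14.2
ee_pos: [0.6206, -0.3344, 0.0825]
tool_rot: [-179.9, -0.0, -108.8]
ft_force: [0.4, -0.4, 0.3]
width: 0.599
grip_force: 0.0
```

```bash
python3 d.py .619 -.334 .0015 -109.3 && python3 - <<'E'
from h import *
S=get_image('side');T=get_image('top');cv2.imwrite('pics/p4.png',np.hstack([tile(T,360,195,55,80,5),tile(S,215,100,60,80,5),tile(S,270,160,80,80,5)[:,:225]]))
E
```

```text
now [ 0.6206 -0.3344  0.0825] [-179.9   -0.  -108.8] t 14.2 w 0.599 j6 -6 F [ 0.4 -0.4  0.3]
d [0.0001 0.0018 0.081 ] rv [-0.08 -0.03  0.54]
```

View pics/p4.png

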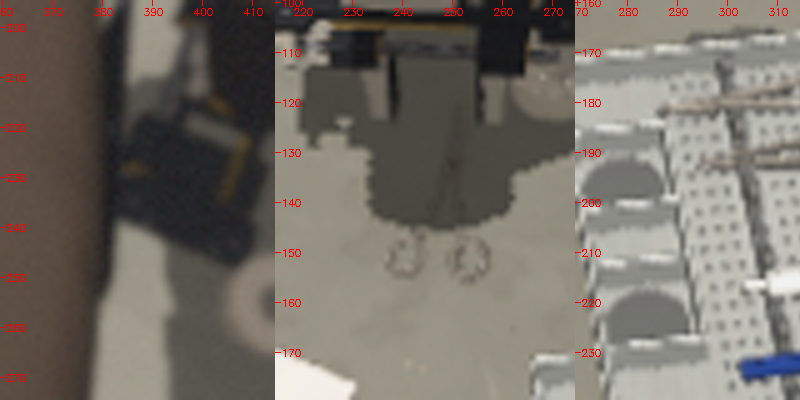

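The forceps are in their place (tip at side (295,193)), and the scissors' rings, at side (240,151) and (254,151), are undisturbed below the open fingers. Grasping them.

In the tool's units: 0.08 m / 0.8 = 0.1, 0.079 m / 0.8 = 0.0988, 0.5 degrees / 360 = 0.0014.

Request:
inch_along(segments="0 0.0023 0.0563 0 0 0.0014 0.6 | 0 0.0023 0.09 0 0 0.0014 0.6 | 0 0.0023 0.0988 0 0 0.0014 0.6 | 0 0.0023 0.1 0 0 0.0014 0.6 | 0 0.0023 0.1 0 0 0.0014 0.0 | 0 0.0023 0.1 0 0 0.0014 0.0 | 0 0.0023 0.1 0 0 0.0014 0.0 | 0 0.0023 0.1 0 0 0.0014 0.0 | 0 0.0023 0.1 0 0 0.0014 0.0 | 0 0.0023 0.1 0 0 0.0014 0.0")

```text
time: 15.3
ee_pos: [0.6182, -0.3334, 0.0014]
tool_rot: [-180.0, -0.0, -109.4]
ft_force: [-1.0, 0.3, 1.8]
width: 0.17
grip_force: 30.0
```

Request:
inch_along(segments="0 0 0 0 0 0 0 | 0 0 0 0 0 0 0")

```text
time: 15.5
ee_pos: [0.6182, -0.3334, 0.0014]
tool_rot: [-180.0, -0.0, -109.4]
ft_force: [-1.7, 1.0, 2.9]
width: 0.167
grip_force: 30.0
```

In the tool's units: -0.12 m / 0.8 = -0.15, -0.08 m / 0.8 = -0.1.

Request:
inch_along(segments="0 0 -0.0375 0 0 0 0 | 0 0 -0.1 0 0 0 0 | 0 0 -0.15 0 0 0 0 | 0 0 -0.15 0 0 0 0 | 0 0 -0.15 0 0 0 0")

```text
time: 16.0
ee_pos: [0.6186, -0.3333, 0.1223]
tool_rot: [-179.9, 0.0, -109.5]
ft_force: [-1.1, 0.2, -1.6]
width: 0.169
grip_force: 30.0
```

```bash
python3 d.py c -10 0 .12 0
```

```text
now [ 0.6186 -0.3333  0.1223] [-179.9    0.  -109.5] t 16.0 w 0.169 j6 -7 F [-1.1  0.2 -1.6]
d [-0.255   0.2473  0.0018] rv [-1.3000e-01 -1.0000e-01 -1.0246e+02]
```

In the tool's units: -0.255 m / 0.8 = -0.3188, 0.2473 m / 0.8 = 0.3091, -102.5 degrees / 360 = -0.2847.

Request:
inch_along(segments="-0.3188 0.3091 0 0 0 -0.2847 0 | -0.3188 0.3091 0 0 0 -0.2847 0 | -0.3188 0.3091 0 0 0 -0.2847 0 | -0.3188 0.3091 0 0 0 -0.2847 0 | -0.3188 0.3091 0 0 0 -0.2847 0 | -0.3188 0.3091 0 0 0 -0.2847 0 | -0.3188 0.3091 0 0 0 -0.2847 0 | -0.3188 0.3091 0 0 0 -0.2847 0 | -0.3188 0.3091 0 0 0 -0.2847 0 | -0.3188 0.3091 0 0 0 -0.2847 0")

```text
time: 17.0
ee_pos: [0.4686, -0.01, 0.1199]
tool_rot: [179.9, 0.1, -23.1]
ft_force: [-0.6, 0.1, -0.4]
width: 0.169
grip_force: 30.0
```

Request:
inch_along(segments="0 0 0 0 0 -0.0556 0 | 0 0 0 0 0 -0.0556 0 | 0 0 0 0 0 -0.0556 0")

```text
time: 17.3
ee_pos: [0.4687, -0.0108, 0.1196]
tool_rot: [179.9, 0.2, -3.2]
ft_force: [0.7, -0.1, -0.3]
width: 0.169
grip_force: 30.0
```

```bash
python3 d.py c -10 0 .05 0
```

```text
now [ 0.4687 -0.0108  0.1196] [179.9   0.2  -3.2] t 17.3 w 0.169 j6 64 F [ 0.7 -0.1 -0.3]
d [ 0.0019 -0.0004  0.0696] rv [0.06 0.15 3.8 ]
```

In the tool's units: 0.07 m / 0.8 = 0.0875, 0.06 m / 0.8 = 0.075, 3.8 degrees / 360 = 0.0106.

Request:
inch_along(segments="0.0024 -0.0005 0.0375 0 0 0.0106 0 | 0.0024 -0.0005 0.075 0 0 0.0106 0 | 0.0024 -0.0005 0.0875 0 0 0.0106 0 | 0.0024 -0.0005 0.0875 0 0 0.0106 0 | 0.0024 -0.0005 0.0875 0 0 0.0106 0")

```text
time: 17.8
ee_pos: [0.4719, -0.0103, 0.0513]
tool_rot: [180.0, 0.0, -7.3]
ft_force: [0.5, -1.1, 0.1]
width: 0.168
grip_force: 30.0
```

```bash
python3 d.py c -10 0 .0192 0 && python3 - <<'E'
from h import *
S=get_image('side');T=get_image('top');cv2.imwrite('pics/pl3.png',np.hstack([tile(T,235,203,96,94,4),tile(S,263,165,98,94,4)]))
E
```

```text
now [ 0.4719 -0.0103  0.0513] [180.    0.   -7.3] t 17.8 w 0.168 j6 60 F [ 0.5 -1.1  0.1]
d [-0.0015  0.0004  0.0321] rv [ 0.03  0.02 -0.28]
```

View pics/pl3.png

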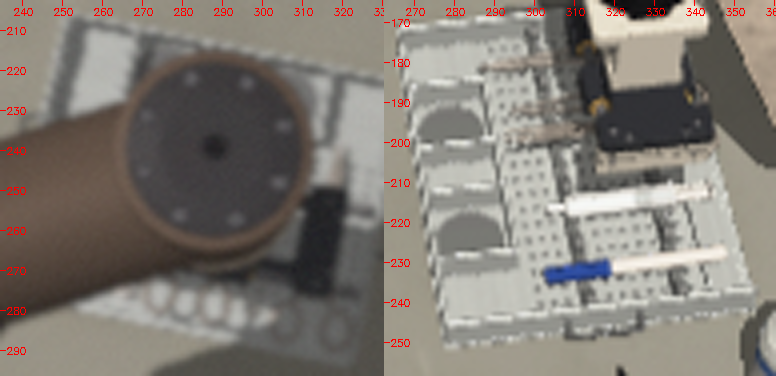

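In the tool's units: 0.032 m / 0.8 = 0.04, 0.031 m / 0.8 = 0.0388.

```bash
python3 - <<'E'
from h import *
S=get_image('side')
for q,z in(((293.5,198.5),.053),((295,192.5),.023)):print((CA.T@(px2w(S,*q,z)[:2]-C0))*1e3)
E
```

```text
[76.22466178 -2.7549401 ]
[ 63.80796235 -47.05222931]
```

Request:
inch_along(segments="-0.0019 0.0005 0.0188 0 0 0 0 | -0.0019 0.0005 0.0325 0 0 0 0 | -0.0019 0.0005 0.0388 0 0 0 0 | -0.0019 0.0005 0.04 0 0 0 0 | -0.0019 0.0005 0.04 0 0 0 0")

```text
time: 18.45
ee_pos: [0.47, -0.0105, 0.0193]
tool_rot: [180.0, 0.0, -7.3]
ft_force: [-0.9, -0.3, 0.9]
width: 0.168
grip_force: 30.0
```

```bash
python3 d.py c -10 0 .0192 0
```

```text
now [ 0.47   -0.0105  0.0193] [180.    0.   -7.3] t 18.45 w 0.168 j6 60 F [-0.9 -0.3  0.9]
d [ 0.0003 -0.0001  0.0001] rv [ 0.02  0.03 -0.3 ]
```

In the tool's units: -0.17 m / 0.8 = -0.2125, -0.13 m / 0.8 = -0.1625.

Request:
inch_along(segments="0 0 0.0013 0 0 0 0 | 0 0 0.0013 0 0 0 0 | 0 0 0.0013 0 0 0 0.24 | 0 0 0.0013 0 0 0 0.24 | 0 0 0.0013 0 0 0 0.24 | 0 0 -0.0375 0 0 0 0.24 | 0 0 -0.1 0 0 0 0.24 | 0 0 -0.1625 0 0 0 0.24 | 0 0 -0.2125 0 0 0 0.24 | 0 0 -0.2125 0 0 0 0.24")

```text
time: 19.45
ee_pos: [0.4735, -0.0097, 0.195]
tool_rot: [-179.8, -0.6, -7.3]
ft_force: [-0.1, 0.5, -1.0]
width: 0.24
grip_force: 0.0
```

```bash
python3 d.py .4297 .3489 .19 -90
```

```text
now [ 0.4735 -0.0097  0.195 ] [-179.8   -0.6   -7.3] t 19.45 w 0.24 j6 60 F [-0.1  0.5 -1. ]
d [-0.0888 -0.3502  0.0054] rv [-0.58 -0.3  82.74]
```

In the tool's units: -0.35 m / 0.8 = -0.4375, -0.089 m / 0.8 = -0.1113, 82.7 degrees / 360 = 0.2297.

Request:
inch_along(segments="-0.1113 -0.4375 0 0 0 0.2297 0.75 | -0.1113 -0.4375 0 0 0 0.2297 0.75 | -0.1113 -0.4375 0 0 0 0.2297 0.75 | -0.1113 -0.4375 0 0 0 0.2297 0.75 | -0.1113 -0.4375 0 0 0 0.2297 0.75 | -0.1113 -0.4375 0 0 0 0.2297 0.75 | -0.1113 -0.4375 0 0 0 0.2297 0.75 | -0.1113 -0.4375 0 0 0 0.2297 0.75 | -0.1113 -0.4375 0 0 0 0.2297 0.75 | -0.1113 -0.4375 0 0 0 0.2297 0.75")

```text
time: 20.45
ee_pos: [0.4257, 0.3493, 0.1879]
tool_rot: [179.9, -0.1, -87.9]
ft_force: [-0.3, -0.7, 0.9]
width: 0.751
grip_force: 0.0
```

Request:
inch_along(segments="0 0 0.05 0 0 0 0.75 | 0 0 0.0875 0 0 0 0.75 | 0 0 0.0875 0 0 0 0.75 | 0 0 0.0875 0 0 0 0.75")

```text
time: 20.85
ee_pos: [0.4266, 0.3479, 0.1191]
tool_rot: [180.0, -0.1, -87.6]
ft_force: [0.8, 0.6, 0.3]
width: 0.754
grip_force: 0.0
```

```bash
python3 d.py .4297 .3489 .028 -90 && python3 - <<'E'
from h import *
S=get_image('side');T=get_image('top');cv2.imwrite('pics/p5.png',np.hstack([tile(S,263,165,92,85,4),tile(S,340,250,80,85,4)]))
E
```

```text
now [0.4266 0.3479 0.1191] [ 1.80e+02 -1.00e-01 -8.76e+01] t 20.85 w 0.754 j6 -57 F [0.8 0.6 0.3]
d [-0.001  -0.0032  0.0911] rv [ 0.02 -0.09  2.39]
```

View pics/p5.png

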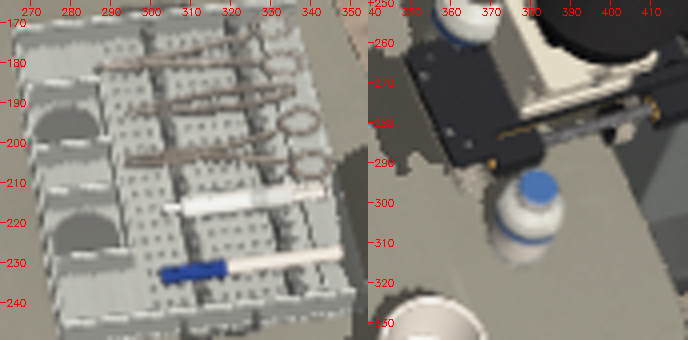

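All three tools lie in their places with the scissors' rings on the ledge. The gripper is above the small vial (cap at side (382,296)). Descending on it.

In the tool's units: 0.091 m / 0.8 = 0.1138, 0.088 m / 0.8 = 0.11.

Request:
inch_along(segments="-0.0013 -0.004 0.0125 0 0 0 0.75 | -0.0013 -0.004 0.05 0 0 0 0.75 | -0.0013 -0.004 0.0875 0 0 0 0.75 | -0.0013 -0.004 0.11 0 0 0 0.75 | -0.0013 -0.004 0.1138 0 0 0 0.75 | -0.0013 -0.004 0.1138 0 0 0 0.45 | -0.0013 -0.004 0.1138 0 0 0 0.3 | -0.0013 -0.004 0.1138 0 0 0 0.3 | -0.0013 -0.004 0.1138 0 0 0 0.3 | -0.0013 -0.004 0.1138 0 0 0 0.3")

```text
time: 21.95
ee_pos: [0.43, 0.3498, 0.0292]
tool_rot: [-179.9, 0.1, -87.6]
ft_force: [-1.2, -0.1, 7.2]
width: 0.485
grip_force: 30.0
```

```bash
python3 d.py .4297 .3489 .028 -90
```

```text
now [0.43   0.3498 0.0292] [-1.799e+02  1.000e-01 -8.760e+01] t 21.95 w 0.485 j6 -57 F [-1.2 -0.1  7.2]
d [0.0009 0.0003 0.0012] rv [-0.07  0.09  2.39]
```

In the tool's units: -0.17 m / 0.8 = -0.2125, -0.15 m / 0.8 = -0.1875.

Request:
inch_along(segments="0 0 -0.0125 0 0 0 0.3 | 0 0 -0.05 0 0 0 0.3 | 0 0 -0.1 0 0 0 0.3 | 0 0 -0.15 0 0 0 0.3 | 0 0 -0.1875 0 0 0 0.3 | 0 0 -0.2125 0 0 0 0.3 | 0 0 -0.2125 0 0 0 0.3 | 0 0 -0.2125 0 0 0 0.3")

```text
time: 22.75
ee_pos: [0.4294, 0.349, 0.1986]
tool_rot: [-180.0, 0.1, -87.7]
ft_force: [0.5, 0.3, -0.8]
width: 0.485
grip_force: 30.0
```

```bash
python3 d.py c 111 49 .2 0
```

```text
now [0.4294 0.349  0.1986] [-1.80e+02  1.00e-01 -8.77e+01] t 22.75 w 0.485 j6 -57 F [ 0.5  0.3 -0.8]
d [ 0.3322 -0.1536 -0.0017] rv [-6.000e-02  4.000e-02 -8.065e+01]
```

In the tool's units: 0.332 m / 0.8 = 0.415, -0.1536 m / 0.8 = -0.192, -80.6 degrees / 360 = -0.2239.

Request:
inch_along(segments="0.415 -0.192 0 0 0 -0.2239 0.3 | 0.415 -0.192 0 0 0 -0.2239 0.3 | 0.415 -0.192 0 0 0 -0.2239 0.3 | 0.415 -0.192 0 0 0 -0.2239 0.3 | 0.415 -0.192 0 0 0 -0.2239 0.3 | 0.415 -0.192 0 0 0 -0.2239 0.3 | 0.415 -0.192 0 0 0 -0.2239 0.3 | 0.415 -0.192 0 0 0 -0.2239 0.3 | 0.415 -0.192 0 0 0 -0.2239 0.3 | 0.415 -0.192 0 0 0 -0.2239 0.3")

```text
time: 23.75
ee_pos: [0.5962, 0.0217, 0.196]
tool_rot: [179.9, 0.2, -7.5]
ft_force: [-0.9, 0.1, -0.9]
width: 0.486
grip_force: 30.0
```

Request:
inch_along(segments="0 0 0 0 0 0 0.3 | 0 0 0.05 0 0 0 0.3 | 0 0 0.1 0 0 0 0.3 | 0 0 0.1375 0 0 0 0.3 | 0 0 0.15 0 0 0 0.3 | 0 0 0.15 0 0 0 0.3 | 0 0 0.15 0 0 0 0.3")

```text
time: 24.45
ee_pos: [0.5976, 0.0242, 0.0792]
tool_rot: [-180.0, -0.1, -7.7]
ft_force: [0.5, -0.5, -0.7]
width: 0.486
grip_force: 30.0
```

```bash
python3 d.py c 111 49 .0342 0 && python3 - <<'E'
from h import *
S=get_image('side');T=get_image('top');cv2.imwrite('pics/p6.png',np.hstack([tile(T,235,203,96,94,4),tile(S,263,155,98,94,4)]))
E
```

```text
now [0.5976 0.0242 0.0792] [-1.8e+02 -1.0e-01 -7.7e+00] t 24.45 w 0.486 j6 61 F [ 0.5 -0.5 -0.7]
d [-0.0011  0.0009  0.045 ] rv [-0.01 -0.08 -0.73]
```

View pics/p6.png

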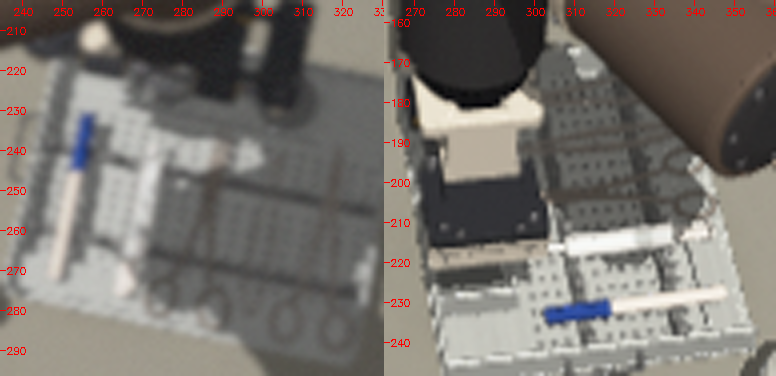

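The vial is over the left pocket, hidden by the gripper body at side (282,205). The tools are undisturbed. Lowering it.

In the tool's units: 0.042 m / 0.8 = 0.0525, 0.038 m / 0.8 = 0.0475.

Request:
inch_along(segments="-0.0013 0.0013 0.0125 0 0 0 0.3 | -0.0013 0.0013 0.025 0 0 0 0.3 | -0.0013 0.0013 0.0375 0 0 0 0.3 | -0.0013 0.0013 0.0475 0 0 0 0.3 | -0.0013 0.0013 0.0525 0 0 0 0.3 | -0.0013 0.0013 0.0525 0 0 0 0.3")

```text
time: 25.15
ee_pos: [0.5953, 0.023, 0.0351]
tool_rot: [180.0, 0.1, -7.7]
ft_force: [-0.4, 2.0, -2.2]
width: 0.488
grip_force: 30.0
```

```bash
python3 d.py c 111 49 .0342 0
```

```text
now [0.5953 0.023  0.0351] [ 1.8e+02  1.0e-01 -7.7e+00] t 25.15 w 0.488 j6 61 F [-0.4  2.  -2.2]
d [ 0.0011 -0.0005  0.0009] rv [ 0.02  0.07 -0.69]
```

In the tool's units: 0.001 m / 0.8 = 0.0013.

Request:
inch_along(segments="0 0 0.0013 0 0 0 0.3 | 0 0 0.0013 0 0 0 0.3 | 0 0 0.0013 0 0 0 0.3")

```text
time: 25.45
ee_pos: [0.5957, 0.023, 0.0352]
tool_rot: [-180.0, -0.0, -7.7]
ft_force: [0.3, 2.3, -1.8]
width: 0.485
grip_force: 30.0
```

Request:
inch_along(segments="0 0 0 0 0 0 0.65 | 0 0 0 0 0 0 0.65 | 0 0 0 0 0 0 0.65 | 0 0 0 0 0 0 0.65 | 0 0 -0.025 0 0 0 0.65 | 0 0 -0.075 0 0 0 0.65 | 0 0 -0.125 0 0 0 0.65 | 0 0 -0.1875 0 0 0 0.65 | 0 0 -0.2375 0 0 0 0.65 | 0 0 -0.2375 0 0 0 0.65")

```text
time: 26.45
ee_pos: [0.5988, 0.0232, 0.2322]
tool_rot: [-179.8, -0.6, -7.6]
ft_force: [0.7, -0.8, -0.3]
width: 0.65
grip_force: 0.0
```

```bash
python3 d.py .40 .35 .22 -7
```

```text
now [0.5988 0.0232 0.2322] [-179.8   -0.6   -7.6] t 26.45 w 0.65 j6 61 F [ 0.7 -0.8 -0.3]
d [-0.2406 -0.2974  0.0107] rv [-0.19 -0.61 -0.64]
```

Move aside and look at the final state.

In the tool's units: -0.297 m / 0.8 = -0.3713, -0.24 m / 0.8 = -0.3.

Request:
inch_along(segments="-0.3 -0.3713 0 0 0 0 0.65 | -0.3 -0.3713 0 0 0 0 0.65 | -0.3 -0.3713 0 0 0 0 0.65 | -0.3 -0.3713 0 0 0 0 0.65 | -0.3 -0.3713 0 0 0 0 0.65 | -0.3 -0.3713 0 0 0 0 0.65 | -0.3 -0.3713 0 0 0 0 0.65 | -0.3 -0.3713 0 0 0 0 0.65 | -0.3 -0.3713 0 0 0 0 0.65")

```text
time: 27.35
ee_pos: [0.3957, 0.3523, 0.2251]
tool_rot: [-180.0, -0.0, -7.5]
ft_force: [-0.5, -0.5, -0.0]
width: 0.647
grip_force: 0.0
```

```bash
python3 - <<'E'
from h import *
S=get_image('side');T=get_image('top');cv2.imwrite('pics/f.png',np.hstack([tile(T,235,203,98,100,4),tile(S,263,150,98,100,4)]))
E
```

```text
(no output)
```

View pics/f.png

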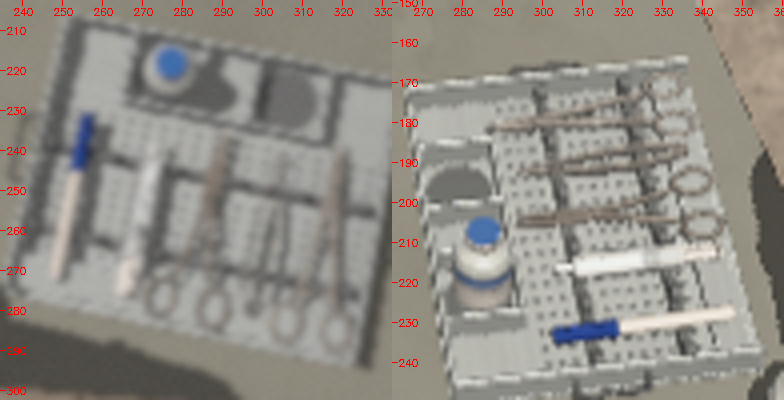

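Everything is in place: vial cap at top (277,218) and side (285,207), and the tools in order. A quick numeric check of the vial, syringe and scissors positions.

```bash
python3 - <<'E'
from h import *
S=get_image('side');T=get_image('top')
f=lambda im,u,v,z:np.round((CA.T@(px2w(im,u,v,z)[:2]-C0))*1e3,1)
print('vial',f(T,277.3,218,.082),f(S,285.3,206.7,.082),'low band z~23',f(S,285,219,.04))
print('syr',f(S,303.5,216.3,.027),f(S,344,212.5,.027),f(T,273,240,.027),f(T,266,275,.027))
print('sci tip',f(S,294.5,204.5,.021),f(T,289,235.5,.021),'rings',f(S,337.5,194.5,.021),f(S,340.5,205.5,.021),f(T,275,276.5,.021),f(T,288,279.5,.021))
print('for',f(S,295,192.5,.023),f(S,335,186.5,.023)); print(arm.read_state()['width'])
E
```

```text
vial [108.3  47. ] [107.9  44.4] low band z~23 [110.1  57.2]
syr [53.8 46.1] [-66.2  49.1] [47.5 48.4] [-63.   47.1]
sci tip [72.1 -4.1] [72.5  2.2] rings [-62.5 -23.4] [-62.9  18.4] [-61.6  19.2] [-62.5 -21.9]
for [ 63.8 -47.1] [-60.8 -53.2]
0.6511010366814066
```

```bash
python3 -c "
from plant import arm
print(arm.close_job())"
```

```text
the job is handed in; nothing more can be done
None
```

The job is handed in at about 27.5 s of the 112 s allowed: the syringe, scissors and forceps lie in their places, the scissors' rings are over the front ledge, and the vial stands in the pocket behind the syringe. The gripper is open and clear, and I did not touch the tub, tape or swabs, though I took no final picture of them.

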